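# Clamp a hydraulic fitting with the pedal and unscrew its cap

## Robot

A 7-joint arm with a two-finger parallel gripper is mounted at the origin on the work surface. World frame = base frame: x ahead of the robot, y to its left, z up, the work surface at z = 0. Lengths are in m, angles in degrees, forces in N, time in s.
With the tool pointing down it reaches from about 0.4 to 0.9 m from the base axis. Payload 5.5 kg.
Tool frame: the origin (TCP) lies between the finger pads; the fingertips stand 25 mm ahead of it and the grasp point (between the pads) lies 6 mm ahead of it; z points along the fingers, x is the direction in which the jaws open and shut, and the axes are right-handed (so a half turn about z gives the same grasp; the last joint's range is limited). The gripper opens to 92 mm and grips with 3 to 60 N. Pads are 19 mm wide; open, the fingers measure 130 mm over their backs; the gripper's body (75 mm by 190 mm) begins 47 mm behind the grasp point.
Start: joints at [89.794, 28.699, -24.465, 88.831, 12.651, 65.22, -12.049], TCP at [0.171, -0.627, 0.252] pointing down, gripper open.
Joint ranges: [-164.97, 164.97], [-17.58, 116.51], [-87.97, 89.64], [11.32, 138.91], [-80.73, 260.73], [10.89, 115.49], [-147.41, 147.41]. Speed limits (degrees/s): [147.25, 147.25, 180, 180, 180, 180, 180].

## Interface

Orientations are given as [roll, pitch, yaw] about the fixed x, y, z axes, in that order (R = Rz(yaw) Ry(pitch) Rx(roll)).
In Python, from rig import bot, viewer, finder gives the robot as it stands.
- The arm moves only by the shell command python3 -m inch 'ROWS'. ROWS is JSON, a list of rows, each a list of 3 entries, a list of its own where there are three numbers: the shift along the tool's x, y, z in mm, then the turn, a rotation vector about the tool's x, y, z in degrees, then the gripper command: -1 is shut, 1 is fully open, values between are in proportion. A call has 1 to 12 rows; each row is the pose to reach, as a shift and turn from the pose commanded when the call began, along the tool's axes at that moment; what a row does not reach only later rows make up. A row lasts 1/10 s, in which the tool goes at most 50 mm and 8.59 degrees, less where a joint would pass 70% of its speed; a pose out of reach is approached as far as the arm can. A call with a gripper value outside its range is refused whole. The fingers move at their own pace and stop on an object; the grip force is fixed at half the most. Time passes only in rows, so rows that repeat a pose let the fingers close. It gives the time, the measured TCP pose, the force and the opening at its end, in the units of the state.
- bot.get_obs(): the state, without advancing time (a new reading comes with each control period).
- viewer.read_camera(name): name is "scene" or "top" or "wrist"; returns (picture, depth): 400x640x3 uint8, red, green, blue; 400x640 float32, m along the optical axis (not along the pixel's ray), 0 where there is no reading.
- viewer.camera_info(name): a dict with "camera_matrix" (3x3 intrinsics, pixels), "pose" (4x4, takes a point from camera to world coordinates). Camera axes: x right, y down, z forward; pixel columns grow to the right and rows downward; lengths in m; the calibration is good to about 2 mm. A picture is of the moment at which its call begins: read the wrist's pose just before it. camera_info takes no time and is no camera call; for the wrist camera it gives the pose at the moment of the call.
- bot.finish_job(): hands the job in, once; it reports no verdict.
Trained networks look in the newest picture that a camera, given by its name, has taken for a name from the list of things; names that differ only in an ending like _2 or _b are one class to them, and where a whole thing is asked for, a point or a joint stands for the part that bears it (a point fixed in the world has none). Each returns a list of dicts, best first, with "confidence" (0 to 1); they miss things now and then, are a little off and sometimes report something else, mostly with a low value. They report only what shows in the picture. A call takes as long as a camera call.
- finder.boxes_of(camera, label): "rect" ([left, top, right, bottom] in pixels, round what is visible of it).
- finder.regions_of(camera, label): "mask" (400x640 bool, what is visible of it) and "rect" ([left, top, right, bottom] in pixels, round what is visible of it).
The state is a dict: "clock": time; "joint_pos": joint angles; "qd": joint speeds; "joint_efforts": joint torques, N m; "ee_pos": TCP position; "ee_rot": TCP orientation; "ft_force": force on the tool from outside, world axes, zero at the start; "moment": the same for the moment, N m; "finger_gap": opening from 0.0 (shut) to 1.0 (fully open).
Only numpy, scipy, OpenCV 4.12 (cv2) and the standard library are available. Lean on these libraries where they do the work, as an engineer would, in place of code of your own. Each camera call takes 0.05 s, during which the arm holds its last target. There are 200 camera calls.

## Task

At the fittings bench, press the treadle of the small pedal clamp all the way down to its stop, so that its jaw closes on the hexagon of the fitting standing in it and braces it. Then unscrew the tight black cap of that fitting anticlockwise, stop turning once the thread has let go, and lift the cap straight up to just above the fitting: finish while still holding it there in the gripper, upright and centred over the mouth, its lower edge about 2 cm clear of it. The fitting stays standing in the clamp, and the other parts on the bench are left alone.

Things in the scene. Friction and masses are not known exactly. Their poses are not given: they have to be found in the camera images.
- clamp_seat (a point): middle of the seat of the clamp, a fixed grey and steel bench fixture: point on top of its 12 mm thick base plate (150 x 360 mm, long side along the clamp's y). The clamp stands anywhere on the bench, turned by up to 0.35 rad. Clamp axes: z up; the fixed jaw is on the +y side of the seat (52 mm high), the moving jaw (52 mm high) and then the pedal on the -y side
- pedal_pad (a point): centre of the top of the treadle's ribbed rubber pad, 70 x 60 mm, 220 mm from the seat in the clamp's -y direction; up, it is 81 mm above the bench, and it sinks 29 mm to its stop. Pressed from above; the push needed at the pad's centre grows to about 18 N and the spring brings it back up when let go. Its z axis is the pad's normal
- pedal (a joint): pedal angle in rad: 0 up, 0.256 down on its stop (0.115 m from hinge to the pad's centre)
- jaw (a joint): travel of the moving jaw in m: 0 to 0.001 open at the start, about 0.0138 closed on the fitting's hexagon when the pedal has been to its stop. The pedal only pushes it shut; it stays by friction when the pedal comes back up. Closing, it slides the fitting 5 to 8 mm across the seat against the fixed jaw, to within about 1 mm of the seat's middle
- fitting_mouth (a point): centre of the mouth (top end) of the steel fitting standing loose in the clamp, hidden by the cap at the start: hexagon 60 mm across flats and 45 mm high below, then a 48 mm collar 8 mm high, then a 34 mm neck with the thread; the mouth is 90 mm above the fitting's underside, 102 mm above the bench. Unless the jaw is closed the fitting turns along with the cap. z is up along its axis
- cap_center (a point): centre (half-way up) of the round black ribbed plastic cap screwed on that fitting: 52 mm in diameter, 48 mm high; its upper 20 mm are solid, below is a hollow skirt 28 mm deep round the neck. Screwed on, its lower edge is 9 mm above the fitting's collar and its centre 98 mm above the bench. z is up
- thread (a joint): how far the cap is unscrewed relative to the fitting, rad: 0 tight at the start, growing anticlockwise (seen from above), against about 0.3 N m. The cap does not rise as it turns; its coarse thread lets go at 1.0, and it then lifts straight off. Turned on past 2.0 it is overdone (a failure). Keeps its value once the cap is off
- nut: bystander: open hex nut, 34 mm, 18 mm high, on the clamp's base plate beside the pedal arm; origin at its underside
- bare_fitting: bystander: a fitting like the one in the clamp, without a cap, 92 mm high, standing on the bench beyond the fixed jaw; origin at its underside
- spare_cap: bystander: a like black cap, 52 mm wide, 48 mm high, standing on the bench; origin at its underside
- wrench: bystander: steel wrench, 200 mm, lying flat on the robot's side of the clamp; origin at its underside
- elbow: bystander: elbow fitting lying on the bench, legs 57 mm, 32 mm thick; origin at its underside, in the corner
- oil: bystander: small white plastic bottle, 56 mm in diameter, 125 mm high; origin at its underside
- nipple: bystander: brass nipple standing upright, hexagon 30 mm, 58 mm high; origin at its underside

How it is judged (in metres and radians):
On the way, in this order (a step that is already met when the one before it is completed fails the run):
1. the pedal is pressed down to its stop and the jaw is closed (value of joint pedal above 0.24 rad and value of joint jaw above 0.012 m), for 0.1 s.
2. the cap is unscrewed until the thread lets go, the fitting staying down in the clamp (value of joint thread above 0.9 rad and z of fitting_mouth in the frame of clamp_seat below 0.096 m), for 0.1 s.
At the end, for the whole second after the job is handed in: The gripper holds the cap still, upright (0.25 rad) and within 18 mm of the fitting's axis, its lower edge 4 to 56 mm above the mouth, touching neither fitting nor clamp; the fitting stands upright on the seat (within 10 mm, raised under 6 mm) and the jaw is closed (over 12 mm) (z of cap_center in the frame of fitting_mouth between 0.028 and 0.08 m and horizontal distance between cap_center and fitting_mouth below 0.018 m and angle between cap_center's own z axis and vertical below 0.25 rad and contact force between cap and the fingers above 0.5 N and contact force between cap and fitting below 0.1 N and contact force between cap and clamp below 0.1 N and linear speed of cap below 0.03 m/s and horizontal distance between fitting_mouth and clamp_seat below 0.01 m and z of fitting_mouth in the frame of clamp_seat below 0.096 m and angle between fitting_mouth's own z axis and vertical below 0.08 rad and value of joint jaw above 0.012 m); the arm keeps its last pose, push and grip.
It fails at once if the fitting is lifted out of its seat or tipped (z of fitting_mouth in the frame of clamp_seat above 0.105 m or angle between fitting_mouth's own z axis and vertical above 0.25 rad).
It fails at once if the cap falls or is tipped over (height (world z) of cap_center below 0.08 m or angle between cap_center's own z axis and vertical above 0.5 rad).
It fails at once if the cap is turned on far past the point where the thread lets go (value of joint thread above 2 rad).
It fails at once if another part on the bench is disturbed (moved by more than 30 mm) (distance of any of nut, bare_fitting, spare_cap, wrench, elbow, oil, nipple from where it was at the start of the episode above 0.03 m).
It also fails if it takes over 56 s, if anything falls off the work surface, if the arm or the gripper's body presses on something with over 40 N, if the wrist force passes 120 N, or if a joint passes its speed limit or range.

## Working session

There is one attempt and no reset: what is moved stays moved. The work goes in short steps, Python scripts to look and compute and a shell command to move; the robot and the scene stay as the last step left them, time stands still between calls to the robot, and variables do not carry over. Pictures are saved under pics/ and viewed, about 8 in all and at most 12, crops included, and the job is handed in when it is done.

```bash
ls; mkdir -p pics
python3 - <<'E'
from rig import bot, viewer, finder
import cv2, numpy as np
o=bot.get_obs(); print({k:np.round(v,3).tolist() for k,v in o.items()})
ims=[]
for c in ["top","scene"]:
    p,d=viewer.read_camera(c); np.save(f'pics/{c}_d.npy',d); cv2.imwrite(f'pics/{c}.png',p[:,:,::-1])
    i=viewer.camera_info(c); print(c,np.round(i["camera_matrix"],1).tolist(),np.round(i["pose"],4).tolist())
    K=i["camera_matrix"];T=i["pose"]
    for l in ["cap_center","pedal_pad","pedal","jaw","nut","spare_cap","oil","bare_fitting","nipple","elbow","wrench"]:
        for r in finder.regions_of(c,l)[:2]:
            m=r["mask"]&(d>0); v,u=np.nonzero(m); z=d[m]
            if len(z)==0: continue
            P=(np.c_[(u-K[0][2])/K[0][0]*z,(v-K[1][2])/K[1][1]*z,z])@np.array(T)[:3,:3].T+np.array(T)[:3,3]
            print(c,l,round(r["confidence"],2),np.round(r["rect"]).tolist(),len(z),"med",np.median(P,0).round(3),"lo",np.percentile(P,2,0).round(3),"hi",np.percentile(P,98,0).round(3))
E
```

```text
pics
{'clock': 0.0, 'joint_pos': [89.793, 28.751, -24.454, 88.892, 12.651, 65.219, -12.05], 'qd': [0.018, -0.017, 0.089, -0.045, 0.027, -0.072, -0.034], 'joint_efforts': [0.0, -56.66, -5.816, -27.911, -0.069, 0.031, 0.0], 'ee_pos': [0.171, -0.626, 0.251], 'ee_rot': [-179.997, 0.108, -74.71], 'ft_force': [0.36, 0.28, -0.372], 'moment': [-0.018, -0.018, -0.054], 'finger_gap': 1.001}
top [[362.3, 0.0, 321.7], [0.0, 362.3, 205.1], [0.0, 0.0, 1.0]] [[0.1641, -0.9602, 0.2261, 0.4282], [-0.9864, -0.1608, 0.0328, 0.0583], [0.0048, -0.2284, -0.9735, 0.7914], [0.0, 0.0, 0.0, 1.0]]
top cap_center 0.89 [330.0, 217.0, 360.0, 248.0] 690 med [0.539 0.026 0.121] lo [0.517 0.002 0.056] hi [0.565 0.05  0.124]
top pedal_pad 0.96 [390.0, 222.0, 470.0, 254.0] 1925 med [ 0.563 -0.16   0.08 ] lo [ 0.535 -0.212  0.073] hi [ 0.601 -0.064  0.086]
top pedal_pad 0.63 [269.0, 296.0, 289.0, 314.0] 207 med [0.388 0.135 0.056] lo [ 0.373  0.123 -0.001] hi [0.402 0.149 0.06 ]
top pedal 0.72 [390.0, 219.0, 470.0, 260.0] 1941 med [ 0.563 -0.161  0.08 ] lo [ 0.535 -0.213  0.072] hi [ 0.601 -0.064  0.086]
top jaw 0.56 [
[... 2739 characters left out ...]
42 med [0.541 0.224 0.055] lo [0.508 0.203 0.007] hi [0.555 0.261 0.094]
scene nipple 0.81 [322.0, 134.0, 338.0, 160.0] 341 med [0.397 0.135 0.037] lo [0.378 0.122 0.002] hi [0.404 0.152 0.06 ]
scene elbow 0.83 [178.0, 270.0, 227.0, 325.0] 1511 med [ 0.699 -0.101  0.03 ] lo [ 0.669 -0.134  0.002] hi [ 0.746 -0.067  0.035]
scene elbow 0.38 [372.0, 169.0, 407.0, 214.0] 1023 med [0.542 0.224 0.055] lo [0.511 0.203 0.012] hi [0.554 0.261 0.094]
scene wrench 0.97 [189.0, 155.0, 286.0, 181.0] 716 med [ 0.422 -0.076  0.007] lo [ 0.395 -0.149 -0.   ] hi [0.441 0.037 0.011]
scene wrench 0.49 [129.0, 180.0, 350.0, 275.0] 12622 med [ 0.58  -0.063  0.015] lo [ 0.48  -0.208  0.006] hi [0.64  0.133 0.086]
```

```bash
cat > h.py <<'E'
from rig import bot, viewer, finder
import cv2, numpy as np
def cloud(c,d):
    i=viewer.camera_info(c);K=np.array(i["camera_matrix"]);T=np.array(i["pose"])
    v,u=np.mgrid[:400,:640]
    P=np.stack([(u-K[0,2])/K[0,0]*d,(v-K[1,2])/K[1,1]*d,d],-1)@T[:3,:3].T+T[:3,3]
    P[d==0]=np.nan
    return P
E
python3 - <<'E'
from h import *
for c in ["top","scene"]:
    P=cloud(c,np.load(f'pics/{c}_d.npy')); x,y,z=P[...,0],P[...,1],P[...,2]
    m=(z>.115)&(z<.13)&(abs(x-.54)<.05)&(abs(y-.026)<.05)
    (cx,cy),r=cv2.minEnclosingCircle(P[m][:,:2].astype(np.float32)); print(c,"cap",cx,cy,r,P[m].mean(0))
    m=(z>.06)&(z<.1)&(y<-.06)&(abs(x-.57)<.07); Q=P[m]; print("pedal",cv2.minAreaRect(Q[:,:2].astype(np.float32)))
    for y0 in np.arange(-.22,-.06,.01):
        s=Q[abs(Q[:,1]-y0)<.005]
        if len(s): print(round(y0,3),np.percentile(s[:,0],[2,98]).round(3),np.median(s[:,2]).round(4))
    m=(z>.006)&(z<.018)&(abs(x-.56)<.14)&(y>-.25)&(y<.18); mm=m.astype(np.uint8)
    n,l,st,_=cv2.connectedComponentsWithStats(mm); k=1+np.argmax(st[1:,4]); print("plate",cv2.minAreaRect(P[l==k][:,:2].astype(np.float32)))
a=cv2.imread('pics/top.png')[130:340,200:500];b=cv2.imread('pics/scene.png')[110:340,100:440]
a=cv2.resize(a,(600,300),interpolation=3) if 0 else cv2.resize(a,(430,300));b=cv2.resize(b,(430,290))
cv2.imwrite('pics/v1.png',np.vstack([a,b]))
E
```

```text
top cap 0.5423594117164612 0.025639355182647705 0.026636751368641853 [0.54142833 0.02563212 0.12163425]
pedal ((0.5577046275138855, -0.1391008496284485), (0.0943913608789444, 0.1605978161096573), 2.09775972366333)
-0.22 [0.539 0.568] 0.08
-0.21 [0.539 0.605] 0.0806
-0.2 [0.538 0.606] 0.0805
-0.19 [0.536 0.603] 0.0806
-0.18 [0.534 0.602] 0.0805
-0.17 [0.533 0.6  ] 0.0805
-0.16 [0.533 0.599] 0.0795
-0.15 [0.551 0.599] 0.0771
-0.14 [0.549 0.578] 0.0774
-0.13 [0.547 0.576] 0.0775
-0.12 [0.546 0.576] 0.0775
-0.11 [0.545 0.575] 0.0773
-0.1 [0.544 0.573] 0.0775
-0.09 [0.518 0.571] 0.0774
-0.08 [0.51  0.594] 0.083
-0.07 [0.51  0.599] 0.0838
plate ((0.5506772398948669, -0.037691518664360046), (0.1506437063217163, 0.35983261466026306), 7.440089702606201)
scene cap 0.5436916947364807 0.025690967217087746 0.02685326337814331 [0.54743354 0.02563907 0.12265283]
pedal ((0.5595730543136597, -0.13791730999946594), (0.09492571651935577, 0.15870977938175201), 2.4045321941375732)
-0.22 [0.542 0.571] 0.0813
-0.21 [0.542 0.609] 0.082
-0.2 [0.541 0.608] 0.082
-0.19 [0.54  0.608] 0.0821
-0.18 [0.538 0.605] 0.082
-0.17 [0.537 0.604] 0.082
-0.16 [0.538 0.603] 0.0812
-0.15 [0.552 0.601] 0.0785
-0.14 [0.55  0.581] 0.0787
-0.13 [0.549 0.58 ] 0.0784
-0.12 [0.548 0.578] 0.0784
-0.11 [0.546 0.577] 0.0788
-0.1 [0.545 0.576] 0.0787
-0.09 [0.522 0.574] 0.0789
-0.08 [0.512 0.597] 0.0838
-0.07 [0.518 0.604] 0.0853
plate ((0.5725103616714478, -0.03525623679161072), (0.11140919476747513, 0.3611902594566345), 7.519357204437256)
```

View pics/v1.png

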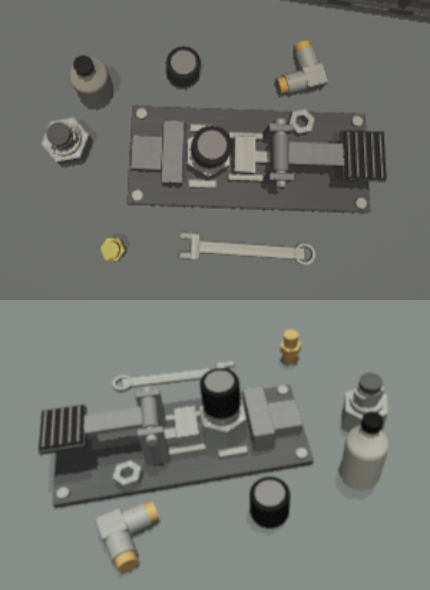

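```bash
cat >> h.py <<'E'
from scipy.spatial.transform import Rotation as R
def togo(pos,yaw):
    o=bot.get_obs(); A=R.from_euler('xyz',o['ee_rot'],degrees=True); B=R.from_euler('xyz',[180,0,yaw],degrees=True)
    print("shift",(A.inv().apply(np.array(pos)-o['ee_pos'])*1000).round(1),"turn",(A.inv()*B).as_rotvec(degrees=True).round(2),
      "t",round(o['clock'],2),"pos",np.round(o['ee_pos'],4),"rot",np.round(o['ee_rot'],2),"q",np.round(o['joint_pos'],1),"F",np.round(o['ft_force'],1),"M",np.round(o['moment'],2),"gap",round(o['finger_gap'],3))
E
python3 -c "
from h import *
togo([.571,-.187,.16],-40)"
```

```text
shift [-319.1 -501.4   91.8] turn [ -0.    -0.   -34.71] t 1.2 pos [ 0.1714 -0.627   0.2517] rot [-180.      0.    -74.71] q [ 89.8  28.7 -24.5  88.8  12.6  65.2 -12. ] F [-0.1  0.6 -0.1] M [-0.01  0.03 -0.04] gap 0.999
```

```bash
python3 -m inch '[[[-30,-45,0],[0,0,-3],-1],[[-60,-94,0],[0,0,-7],-1],[[-85,-134,0],[0,0,-10],-1],[[-110,-173,0],[0,0,-13],-1],[[-135,-212,0],[0,0,-16],-1],[[-160,-251,0],[0,0,-18],-1],[[-185,-291,0],[0,0,-21],-1],[[-210,-330,0],[0,0,-24],-1],[[-235,-369,0],[0,0,-27],-1],[[-260,-409,0],[0,0,-30],-1],[[-290,-456,0],[0,0,-33],-1],[[-319,-501,0],[0,0,-35],-1]]'
python3 -c "
from h import *
togo([.571,-.187,.125],-40)"
```

```text
clock: 2.4
ee_pos: [0.5655, -0.193, 0.252]
ee_rot: [180.0, -0.0, -39.7]
ft_force: [0.1, -0.6, -0.5]
finger_gap: 0.022
shift [  0.4  -8.1 127. ] turn [ 0.01 -0.05  0.35] t 2.4 pos [ 0.5655 -0.193   0.252 ] rot [ 1.7999e+02 -5.0000e-02 -3.9650e+01] q [ 47.7  26.8 -41.8  96.3  19.5  64.3 -39.3] F [ 0.1 -0.6 -0.5] M [-0.1  -0.15  0.01] gap 0.022
```

```bash
python3 -m inch '[[[0,0,30],[0,0,0],-1],[[0,0,70],[0,0,0],-1],[[0,0,110],[0,0,0],-1],[[0,0,135],[0,0,0],-1],[[0,0,137],[0,0,0],-1],[[0,0,137],[0,0,0],-1]]'
python3 -c "
from h import *
togo([.571,-.187,.077],-40)"
```

```text
clock: 3.0
ee_pos: [0.5645, -0.1939, 0.1148]
ee_rot: [-180.0, 0.0, -39.7]
ft_force: [0.0, -0.7, 0.6]
finger_gap: 0.004
shift [ 0.6 -9.5 37.8] turn [-0.01  0.04  0.29] t 3.0 pos [ 0.5645 -0.1939  0.1148] rot [-1.7999e+02  4.0000e-02 -3.9710e+01] q [ 43.9  36.  -36.8 102.4  27.   50.8 -45. ] F [ 0.  -0.7  0.6] M [ 0.01 -0.08  0.02] gap 0.004
```

```bash
python3 -m inch '[[[0.6,-9.5,0],[0,0,0],-1],[[0.6,-9.5,8],[0,0,0],-1],[[0.6,-9.5,14],[0,0,0],-1],[[0.6,-9.5,20],[0,0,0],-1],[[0.6,-9.5,26],[0,0,0],-1],[[0.6,-9.5,31],[0,0,0],-1],[[0.6,-9.5,34],[0,0,0],-1],[[0.6,-9.5,36],[0,0,0],-1],[[0.6,-9.5,37],[0,0,0],-1],[[0.6,-9.5,37],[0,0,0],-1]]'
python3 -c "
from h import *
togo([.571,-.187,.077],-40)"
```

```text
clock: 4.0
ee_pos: [0.5732, -0.1855, 0.0812]
ee_rot: [-179.9, -0.2, -39.6]
ft_force: [-4.5, 4.6, 20.2]
finger_gap: 0.008
shift [-0.7  2.6  4.2] turn [-0.15 -0.19  0.37] t 4.0 pos [ 0.5732 -0.1855  0.0812] rot [-179.85   -0.2   -39.63] q [ 41.5  38.9 -35.2 102.6  29.3  47.6 -47.5] F [-4.5  4.6 20.2] M [1.11 0.9  0.03] gap 0.008
```

```bash
python3 -m inch '[[[0,1,2],[0,0,0],-1],[[0,1,3],[0,0,0],-1],[[0,1,4],[0,0,0],-1],[[0,1,5],[0,0,0],-1],[[0,1,5],[0,0,0],-1]]'
python3 - <<'E'
from h import *
togo([.571,-.187,.077],-40)
p,d=viewer.read_camera("scene"); cv2.imwrite('pics/s2.png',cv2.resize(p[110:290,100:400,::-1],(800,480)))
P=cloud("scene",d)
for l in ["pedal_pad","jaw","cap_center"]:
    for r in finder.regions_of("scene",l)[:1]:
        Q=P[r["mask"]]; print(l,r["confidence"],np.nanpercentile(Q,[2,50,98],axis=0).round(3).tolist())
E
```

```text
clock: 4.5
ee_pos: [0.5732, -0.185, 0.0777]
ee_rot: [-179.8, -0.2, -39.6]
ft_force: [-7.8, 7.4, 32.4]
finger_gap: 0.0
shift [-0.4  3.   0.7] turn [-0.2  -0.21  0.42] t 4.5 pos [ 0.5732 -0.185   0.0777] rot [-179.8    -0.21  -39.58] q [ 41.4  39.2 -35.1 102.7  29.5  47.3 -47.6] F [-7.8  7.4 32.4] M [1.88 1.62 0.04] gap 0.0
pedal_pad 0.72 [[0.535, -0.206, 0.03], [0.572, -0.142, 0.06], [0.607, -0.06, 0.087]]
jaw 0.92 [[0.525, -0.052, 0.016], [0.558, -0.018, 0.052], [0.576, 0.002, 0.055]]
cap_center 0.78 [[0.522, 0.006, 0.078], [0.558, 0.031, 0.121], [0.569, 0.055, 0.125]]
```

View pics/s2.png

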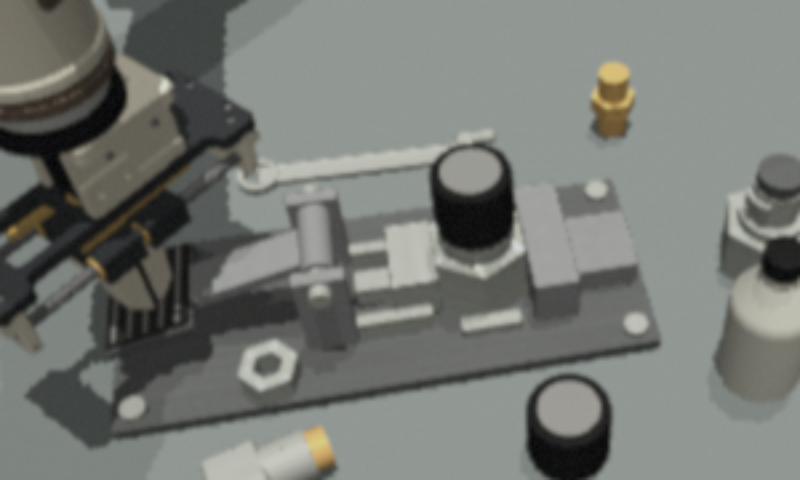

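```bash
python3 -m inch '[[[0,0,0.7],[0,0,0],-1],[[0,0,0.9],[0,0,0],-1],[[0,0,0.9],[0,0,0],-1]]'
python3 -c "
from h import *
togo([.571,-.187,.077],-40)"
```

```text
clock: 5.0
ee_pos: [0.5733, -0.1849, 0.0776]
ee_rot: [-179.8, -0.2, -39.6]
ft_force: [-10.5, 7.0, 36.8]
finger_gap: 0.007
shift [-0.4  3.1  0.5] turn [-0.18 -0.23  0.43] t 5.0 pos [ 0.5733 -0.1849  0.0776] rot [-179.82   -0.23  -39.57] q [ 41.4  39.2 -35.  102.7  29.5  47.2 -47.6] F [-10.5   7.   36.8] M [1.94 2.04 0.11] gap 0.007
```

```bash
python3 -m inch '[[[0,0,-10],[0,0,0],-1],[[0,0,-25],[0,0,0],-1],[[0,0,-60],[0,0,0],-1],[[0,0,-105],[0,0,0],0],[[0,0,-140],[0,0,0],1],[[0,0,-140],[0,0,0],1]]'
python3 - <<'E'
from h import *
togo([.543,.031,.20],-40)
for c in ["scene","top"]:
    p,d=viewer.read_camera(c);P=cloud(c,d);x,y,z=P[...,0],P[...,1],P[...,2]
    m=(z>.115)&(z<.13)&(abs(x-.54)<.04)&(abs(y-.03)<.04)
    print(c,cv2.minEnclosingCircle(P[m][:,:2].astype(np.float32)))
    for r in finder.regions_of(c,"jaw")[:1]:
        print(r["confidence"],np.nanpercentile(P[r["mask"]],[2,50,98],axis=0).round(3).tolist())
E
```

```text
clock: 5.6
ee_pos: [0.5734, -0.1887, 0.2176]
ee_rot: [-179.8, -0.5, -39.7]
ft_force: [0.7, -0.1, -0.2]
finger_gap: 0.218
shift [-163.9 -149.5   16.5] turn [-0.15 -0.51  0.27] t 5.6 pos [ 0.5734 -0.1887  0.2176] rot [-179.85   -0.51  -39.73] q [ 46.1  29.2 -40.9  97.8  21.7  60.6 -41.5] F [ 0.7 -0.1 -0.2] M [ 0.01 -0.07 -0.03] gap 0.218
scene ((0.5448561906814575, 0.029338158667087555), 0.026998603716492653)
0.82 [[0.523, -0.051, 0.014], [0.558, -0.017, 0.051], [0.576, 0.003, 0.055]]
top ((0.5421653389930725, 0.03041337989270687), 0.026724612340331078)
0.58 [[0.521, -0.05, 0.026], [0.545, -0.018, 0.051], [0.569, -0.003, 0.054]]
```

```bash
python3 -m inch '[[[-18,-17,0],[0,0,0],1],[[-46,-42,0],[0,0,0],1],[[-74,-68,0],[0,0,0],1],[[-102,-93,0],[0,0,0],1],[[-130,-119,0],[0,0,0],1],[[-150,-137,8],[0,0,0],1],[[-163,-149,16],[0,0,0],1],[[-163,-149,16],[0,0,0],1],[[-163,-149,16],[0,0,0],1]]'
python3 - <<'E'
from h import *
togo([.5435,.030,.103],-40)
E
```

```text
clock: 6.7
ee_pos: [0.5393, 0.0303, 0.1946]
ee_rot: [179.9, 0.1, -39.7]
ft_force: [-0.1, -0.7, 0.2]
finger_gap: 0.997
shift [ 3.6 -2.6 91.6] turn [0.11 0.1  0.33] t 6.7 pos [0.5393 0.0303 0.1946] rot [ 1.7989e+02  1.0000e-01 -3.9670e+01] q [ 29.1  25.6 -44.1 107.2  21.4  55.8 -64.1] F [-0.1 -0.7  0.2] M [-0.08 -0.04  0.01] gap 0.997
```

```bash
python3 -m inch '[[[3.6,-2.6,0],[0,0,8],1],[[3.6,-2.6,0],[0,0,8],1],[[3.6,-2.6,0],[0,0,8],1]]'
python3 - <<'E'
from h import *
togo([.5435,.030,.103],-40)
E
```

```text
clock: 7.0
ee_pos: [0.5446, 0.0291, 0.1957]
ee_rot: [180.0, -0.0, -47.6]
ft_force: [-0.5, -0.1, -0.4]
finger_gap: 0.998
shift [-1.5  0.1 92.7] turn [ 0.04 -0.01 -7.65] t 7.0 pos [0.5446 0.0291 0.1957] rot [ 1.7997e+02 -1.0000e-02 -4.7650e+01] q [ 27.7  25.5 -42.2 106.6  20.5  55.7 -71.1] F [-0.5 -0.1 -0.4] M [ 0.05 -0.04 -0.  ] gap 0.998
```

```bash
python3 -m inch '[[[-1,0,25],[0,0,0],1],[[-1,0,55],[0,0,0],1],[[-1,0,75],[0,0,0],1],[[-1,0,88],[0,0,0],1],[[-1,0,93],[0,0,0],1],[[-1,0,93],[0,0,0],1],[[-1,0,93],[0,0,0],1]]'
python3 - <<'E'
from h import *
togo([.5435,.030,.103],-40)
p,d=viewer.read_camera("scene"); cv2.imwrite('pics/s3.png',cv2.resize(p[80:280,160:400,::-1],(720,600)))
E
```

```text
clock: 7.7
ee_pos: [0.5445, 0.0313, 0.1037]
ee_rot: [-179.9, -0.1, -47.7]
ft_force: [-0.0, 0.3, 0.5]
finger_gap: 1.002
shift [0.3 1.7 0.7] turn [-0.06 -0.05 -7.69] t 7.7 pos [0.5445 0.0313 0.1037] rot [-1.7994e+02 -5.0000e-02 -4.7690e+01] q [ 23.5  32.8 -37.7 110.1  27.3  46.2 -76.8] F [-0.   0.3  0.5] M [-0.01 -0.06  0.02] gap 1.002
```

View pics/s3.png

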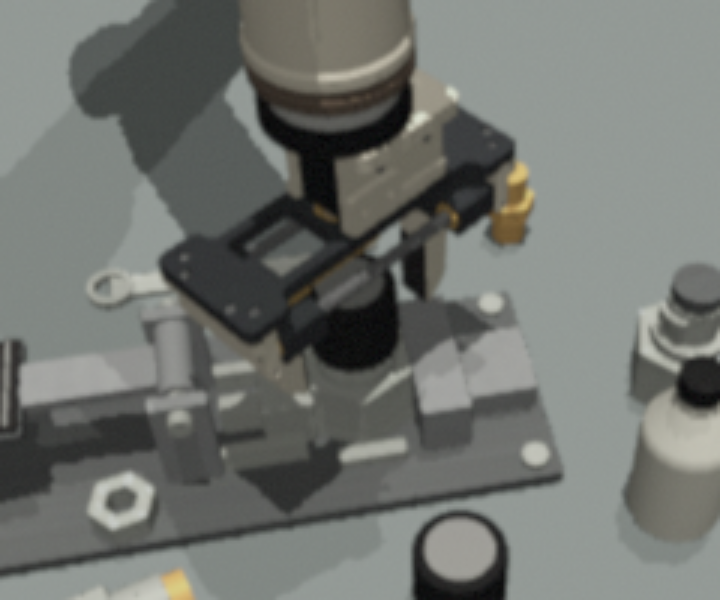

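The picture shows the cap at (355,325) between the open fingers, tips clear of the jaws. Closing.

```bash
python3 -m inch '[[[0,1.7,0],[0,0,0],0.5],[[0,1.7,0],[0,0,0],0.3],[[0,1.7,0],[0,0,0],-1],[[0,1.7,0],[0,0,0],-1],[[0,1.7,0],[0,0,0],-1],[[0,1.7,0],[0,0,0],-1],[[0,1.7,0],[0,0,0],-1],[[0,1.7,0],[0,0,0],-1]]'
python3 - <<'E'
from h import *
togo([.5435,.030,.103],-40)
E
```

```text
clock: 8.55
ee_pos: [0.5426, 0.0301, 0.1029]
ee_rot: [-180.0, -0.0, -47.7]
ft_force: [0.2, -0.1, 0.4]
finger_gap: 0.557
shift [ 0.6 -0.6 -0.1] turn [-0.   -0.01 -7.71] t 8.55 pos [0.5426 0.0301 0.1029] rot [-1.800e+02 -1.000e-02 -4.771e+01] q [ 23.7  32.7 -37.7 110.4  27.3  46.1 -76.8] F [ 0.2 -0.1  0.4] M [-0.04 -0.02  0.04] gap 0.557
```

```bash
python3 -m inch '[[[0,0,0],[0,0,-2],-1],[[0,0,0],[0,0,-5],-1],[[0,0,0],[0,0,-9],-1],[[0,0,0],[0,0,-13],-1],[[0,0,0],[0,0,-17],-1],[[0,0,0],[0,0,-21],-1],[[0,0,0],[0,0,-25],-1],[[0,0,0],[0,0,-29],-1],[[0,0,0],[0,0,-32],-1],[[0,0,0],[0,0,-35],-1],[[0,0,0],[0,0,-35],-1]]'
python3 - <<'E'
from h import *
togo([.5426,.0301,.103],32)
E
```

```text
clock: 9.65
ee_pos: [0.5425, 0.0301, 0.1028]
ee_rot: [-180.0, 0.0, -12.7]
ft_force: [-0.8, 0.9, 1.7]
finger_gap: 0.558
shift [ 0.1 -0.  -0.2] turn [-2.000e-02  2.000e-02 -4.465e+01] t 9.65 pos [0.5425 0.0301 0.1028] rot [-1.7999e+02  2.0000e-02 -1.2650e+01] q [ 29.5  35.6 -45.8 110.2  33.7  48.6 -46.9] F [-0.8  0.9  1.7] M [-0.05  0.07 -0.27] gap 0.558
```

```bash
python3 -m inch '[[[0,0,0],[0,0,-3],-1],[[0,0,0],[0,0,-7],-1],[[0,0,0],[0,0,-11],-1],[[0,0,0],[0,0,-15],-1],[[0,0,0],[0,0,-19],-1],[[0,0,0],[0,0,-23],-1],[[0,0,0],[0,0,-26],-1],[[0,0,0],[0,0,-26],-1]]'
python3 - <<'E'
from h import *
togo([.5426,.0301,.103],32)
E
```

```text
clock: 10.45
ee_pos: [0.5425, 0.0301, 0.1029]
ee_rot: [-180.0, 0.0, 13.3]
ft_force: [-0.8, 0.5, 2.8]
finger_gap: 0.563
shift [ 0.1  0.  -0.1] turn [-1.000e-02  0.000e+00 -1.874e+01] t 10.45 pos [0.5425 0.0301 0.1029] rot [-1.7999e+02  1.0000e-02  1.3260e+01] q [ 33.4  38.1 -51.5 110.1  38.5  50.9 -24.7] F [-0.8  0.5  2.8] M [-0.03  0.01 -0.25] gap 0.563
```

```bash
python3 -m inch '[[[0,0,0],[0,0,-2],-1],[[0,0,0],[0,0,-4],-1],[[0,0,0],[0,0,-6],-1],[[0,0,0],[0,0,-8],-1],[[0,0,0],[0,0,-10],-1],[[0,0,0],[0,0,-12],-1],[[0,0,0],[0,0,-12],-1]]'
python3 - <<'E'
from h import *
togo([.5426,.0301,.103],32)
p,d=viewer.read_camera("scene"); cv2.imwrite('pics/s4.png',cv2.resize(p[80:280,160:400,::-1],(720,600)))
E
```

```text
clock: 11.15
ee_pos: [0.5426, 0.0301, 0.1029]
ee_rot: [180.0, 0.0, 25.4]
ft_force: [-0.1, -0.5, 2.8]
finger_gap: 0.564
shift [ 0.  -0.  -0.1] turn [ 0.    0.   -6.64] t 11.15 pos [0.5426 0.0301 0.1029] rot [180.     0.    25.36] q [ 35.1  39.4 -54.1 110.   40.7  52.1 -14.3] F [-0.1 -0.5  2.8] M [-0.09  0.04 -0.25] gap 0.564
```

View pics/s4.png

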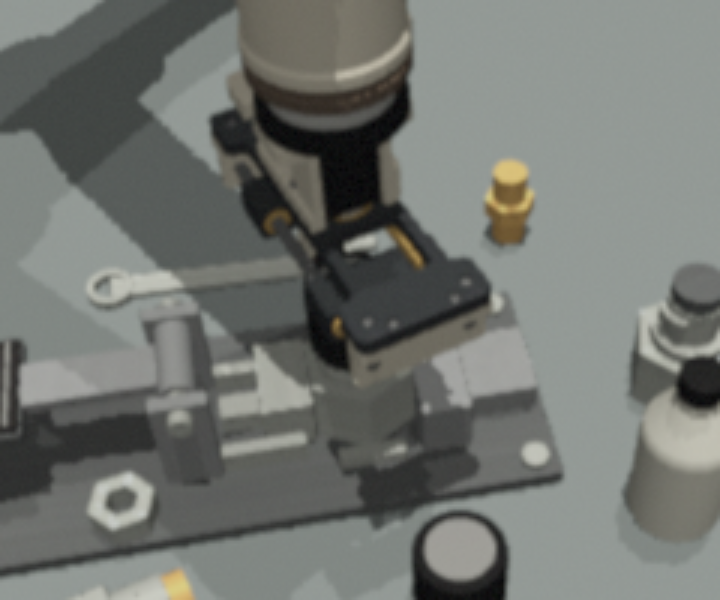

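```bash
python3 -m inch '[[[0,0,-1],[0,0,0],-1],[[0,0,-2],[0,0,0],-1],[[0,0,-2],[0,0,0],-1]]'
python3 - <<'E'
from h import *
togo([.5426,.0301,.1529],32)
E
```

```text
clock: 11.5
ee_pos: [0.5416, 0.0299, 0.1037]
ee_rot: [-179.9, 0.1, 25.3]
ft_force: [1.7, 0.3, -13.6]
finger_gap: 0.562
shift [  0.9   0.2 -49.2] turn [-0.07  0.09 -6.72] t 11.5 pos [0.5416 0.0299 0.1037] rot [-1.7994e+02  9.0000e-02  2.5280e+01] q [ 35.2  39.4 -54.1 110.1  40.5  52.2 -14.2] F [  1.7   0.3 -13.6] M [ 0.22 -0.46 -0.21] gap 0.562
```

```bash
python3 -m inch '[[[0,0,2],[0,0,0],-1],[[0,0,2],[0,0,0],-1]]'
python3 - <<'E'
from h import *
togo([.5426,.0301,.103],32)
p,d=viewer.read_camera("wrist")
a=cv2.resize(p[:,:,::-1],(640,400)) 
s3=cv2.imread('pics/s3.png')[270:490,180:500];s4=cv2.imread('pics/s4.png')[270:490,180:500]
cv2.imwrite('pics/w5.png',np.vstack([a,cv2.resize(np.hstack([s3,s4]),(640,200))]))
E
```

```text
clock: 11.7
ee_pos: [0.5425, 0.0301, 0.1031]
ee_rot: [180.0, 0.0, 25.3]
ft_force: [-0.4, -0.3, -3.4]
finger_gap: 0.563
shift [0.1 0.  0.1] turn [ 0.03  0.03 -6.71] t 11.7 pos [0.5425 0.0301 0.1031] rot [1.7997e+02 2.0000e-02 2.5290e+01] q [ 35.   39.4 -54.1 110.   40.7  52.1 -14.4] F [-0.4 -0.3 -3.4] M [-0.08  0.01 -0.18] gap 0.563
```

View pics/w5.png

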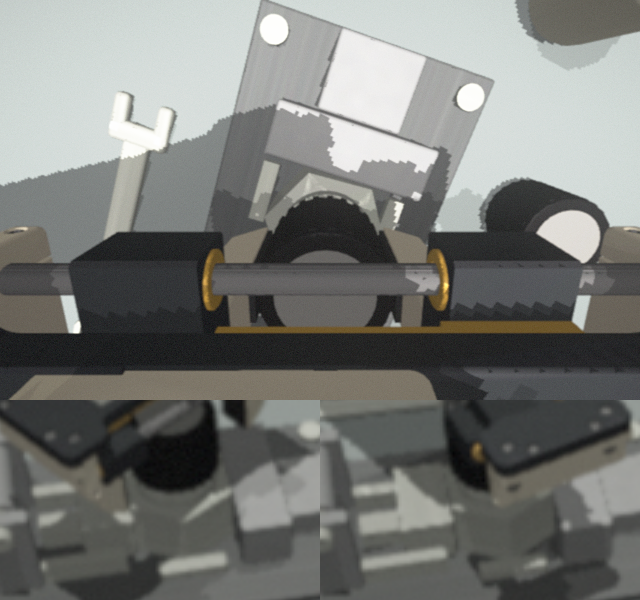

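```bash
python3 - <<'E'
from h import *
p,d=viewer.read_camera("wrist"); cv2.imwrite('pics/wa.png',p[180:340,230:420,::-1])
E
python3 -m inch '[[[0,0,0],[0,0,-1],-1],[[0,0,0],[0,0,-2],-1],[[0,0,0],[0,0,-3],-1],[[0,0,0],[0,0,-4],-1],[[0,0,0],[0,0,-4],-1]]'
python3 - <<'E'
from h import *
togo([.5426,.0301,.103],32)
p,d=viewer.read_camera("wrist"); cv2.imwrite('pics/wb.png',p[180:340,230:420,::-1])
a,b=[cv2.resize(cv2.imread(f'pics/w{k}.png')[0:80],(760,320),interpolation=cv2.INTER_CUBIC)for k in'ab']
g=[np.clip(x.astype(float)*2.2,0,255).astype(np.uint8) for x in(a,b)]
cv2.imwrite('pics/wab.png',np.vstack([g[0][:300],g[1][:300]]))
E
```

```text
clock: 12.3
ee_pos: [0.5426, 0.0301, 0.103]
ee_rot: [180.0, 0.0, 29.3]
ft_force: [-2.0, -0.8, 1.6]
finger_gap: 0.562
shift [ 0.  0. -0.] turn [ 0.    0.   -2.67] t 12.3 pos [0.5426 0.0301 0.103 ] rot [180.     0.    29.33] q [ 35.6  39.9 -54.9 110.   41.4  52.5 -10.9] F [-2.  -0.8  1.6] M [-0.18  0.38 -0.25] gap 0.562
```

View pics/wab.png

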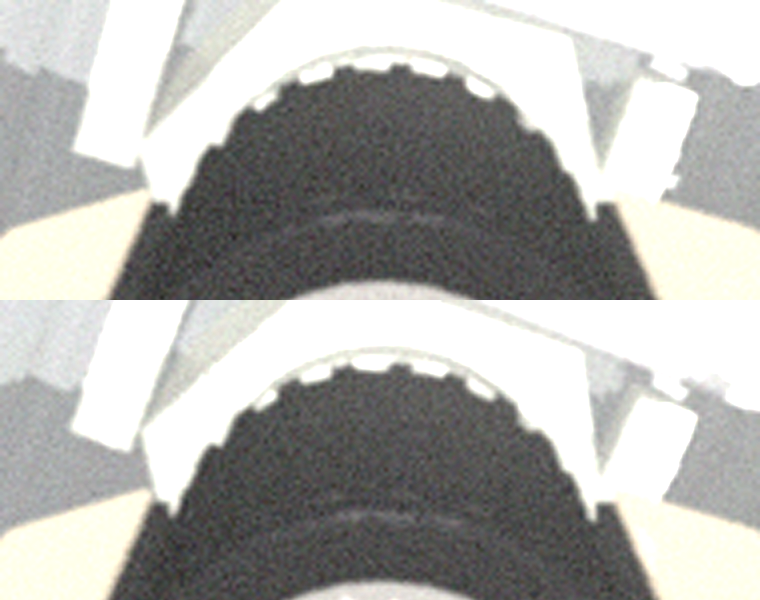

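```bash
python3 -m inch '[[[0,0,-1],[0,0,0],-1],[[0,0,-2],[0,0,0],-1],[[0,0,-3],[0,0,0],-1],[[0,0,-4],[0,0,0],-1],[[0,0,-4],[0,0,0],-1]]'
python3 - <<'E'
from h import *
togo([.5426,.0301,.1529],32)
E
```

```text
clock: 12.85
ee_pos: [0.5423, 0.03, 0.107]
ee_rot: [180.0, 0.0, 29.3]
ft_force: [-1.9, -0.7, -7.2]
finger_gap: 0.562
shift [  0.3   0.  -45.9] turn [ 0.01  0.04 -2.7 ] t 12.85 pos [0.5423 0.03   0.107 ] rot [1.7999e+02 4.0000e-02 2.9300e+01] q [ 35.8  39.6 -55.2 109.9  41.1  52.9 -10.6] F [-1.9 -0.7 -7.2] M [-0.12  0.2  -0.05] gap 0.562
```

Run:
```python
from h import *
p,d=viewer.read_camera("wrist");P=cloud("wrist",d);b=np.nan_to_num(P,nan=-1)
r=np.hypot(b[...,0]-.5425,b[...,1]-.0301)
for lo,hi,z0,z1 in[(.0,.022,.11,.14),(.026,.033,.04,.075),(.04,.09,.04,.075)]:
    m=(r>lo)&(r<hi)&(b[...,2]>z0)&(b[...,2]<z1); print(lo,m.sum(),np.percentile(b[m][:,2],[5,25,50,75,95]).round(4) if m.any() else '')
p,d=viewer.read_camera("scene"); cv2.imwrite('pics/s6.png',cv2.resize(p[150:250,210:330,::-1],(720,600)))
```

```text
0.0 4663 [0.1265 0.1271 0.1275 0.128  0.1285]
0.026 1980 [0.0489 0.0575 0.0581 0.0586 0.0593]
0.04 8095 [0.0517 0.0525 0.053  0.0534 0.0541]
```

View pics/s6.png

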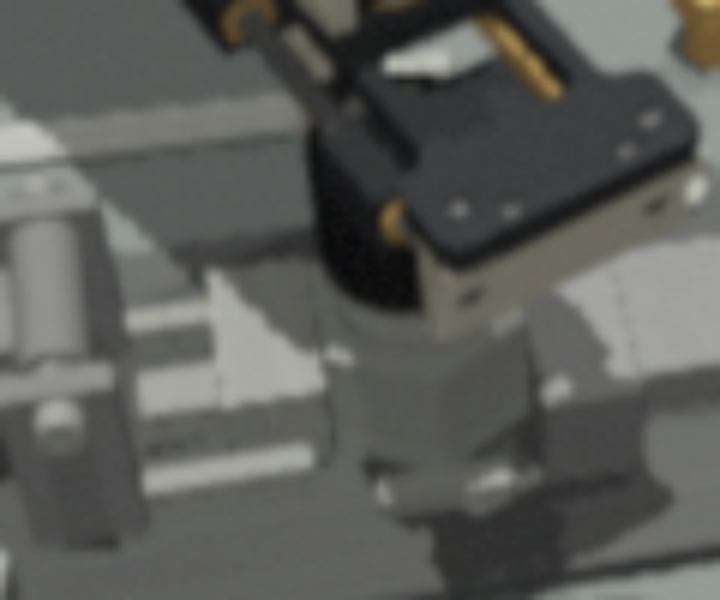

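Hex top still reads level (58 vs jaw 53 mm), while the cap has risen 4 mm, so the thread has let go. Lifting slowly.

```bash
python3 -m inch '[[[0,0,-2],[0,0,0],-1],[[0,0,-6],[0,0,0],-1],[[0,0,-10],[0,0,0],-1],[[0,0,-15],[0,0,0],-1],[[0,0,-20],[0,0,0],-1],[[0,0,-25],[0,0,0],-1],[[0,0,-30],[0,0,0],-1],[[0,0,-35],[0,0,0],-1],[[0,0,-40],[0,0,0],-1],[[0,0,-43],[0,0,0],-1],[[0,0,-44],[0,0,0],-1],[[0,0,-44],[0,0,0],-1]]'
python3 - <<'E'
from h import *
togo([.5425,.0301,.151],32)
p,d=viewer.read_camera("wrist");P=cloud("wrist",d);b=np.nan_to_num(P,nan=-1)
r=np.hypot(b[...,0]-.5425,b[...,1]-.0301)
for lo,hi,z0,z1 in[(.0,.022,.14,.2),(.026,.033,.04,.075),(.04,.09,.04,.075)]:
    m=(r>lo)&(r<hi)&(b[...,2]>z0)&(b[...,2]<z1); print(lo,m.sum(),np.percentile(b[m][:,2],[5,25,50,75,95]).round(4) if m.any() else '')
p,d=viewer.read_camera("scene"); cv2.imwrite('pics/s7.png',cv2.resize(p[110:250,170:350,::-1],(720,560)))
E
```

```text
clock: 14.15
ee_pos: [0.5426, 0.0301, 0.1509]
ee_rot: [180.0, -0.0, 29.3]
ft_force: [-1.1, -0.8, -1.1]
finger_gap: 0.562
shift [-0.1 -0.  -0.1] turn [ 0.01 -0.01 -2.71] t 14.15 pos [0.5426 0.0301 0.1509] rot [ 1.7999e+02 -1.0000e-02  2.9290e+01] q [ 38.3  36.4 -58.6 108.5  37.3  56.7  -7.9] F [-1.1 -0.8 -1.1] M [-0.04 -0.11 -0.02] gap 0.562
0.0 4651 [0.1702 0.1708 0.1712 0.1717 0.1722]
0.026 1442 [0.05   0.0571 0.0577 0.0582 0.0588]
0.04 5418 [0.0514 0.0522 0.0527 0.0532 0.0539]
```

View pics/s7.png

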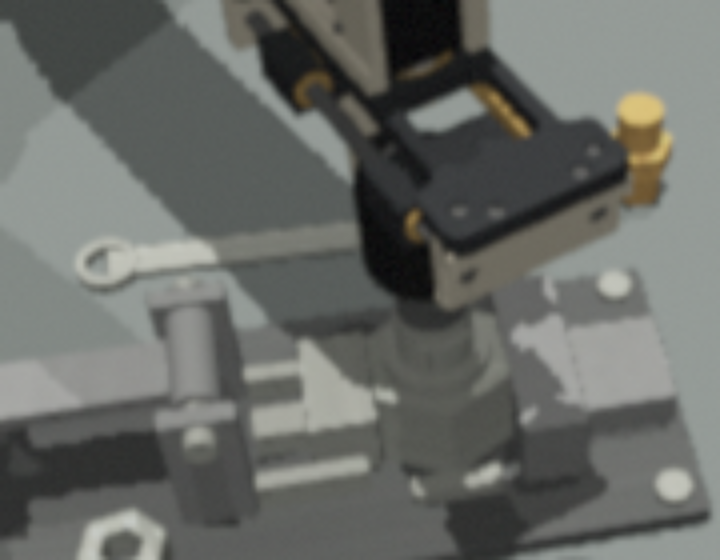

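The cap at (400,235) is held clear above the fitting's neck at (435,330). The fitting stands flat in the closed jaw, and the cap top at 0.170–0.171 m puts its lower edge about 20 mm above the mouth.

```bash
python3 -c "
from rig import bot
print(bot.finish_job())"
```

```text
the job is handed in; nothing more can be done
None
```

I handed the job in at 14.2 s, with the cap unscrewed and held upright over the mouth, its lower edge about 2 cm clear. The hand-in gives no verdict, so what follows is from my own checks.

- **Pedal and jaw:** I pressed the treadle with the closed fingers until it stopped moving. The last 0.9 mm of push raised the force to 37 N and moved it only 0.1 mm. The jaw slid the fitting about 5 mm. The images put jaw travel at 10.5 to 13 mm, too rough to confirm the 12 mm mark; I relied on the hard stop and on the jaw looking closed on the hexagon.
- **Unscrewing:** I turned the cap about 77° (1.34 rad) anticlockwise. Over the last 4°, wrist pictures showed the cap ribs fixed to the gripper and the hexagon still.
- **Check that disagreed:** A 2 mm test lift at about 73° met 14 N, so I lowered it and turned 4° more. The turning moment also had not dropped where the thread should have let go. The next lift, of 4 mm, took 7 N; the turning moment fell to about zero and the hexagon stayed at its height.
- **Final state:**
  - **Cap:** centred to about 1–2 mm by tool position and camera, with almost no force on the wrist.
  - **Fitting:** level in the clamp.
  - **Other parts:** I touched none, but did not measure their final positions.

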